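# Bring a microscope stage insert to the open edge

## Robot

A 6-joint arm with a two-finger parallel gripper is mounted at the origin on the work surface. World frame = base frame: x ahead of the robot, y to its left, z up, the work surface at z = 0. Lengths are in m, angles in rad, forces in N, time in s.
With the tool pointing down it reaches from about 0.25 to 0.725 m from the base axis. Payload 4 kg.
Tool frame: the origin (TCP) lies on the centre line of the jaws, within the pads' length; the fingertips stand 25 mm ahead of it and the grasp point (between the pads) lies 6 mm ahead of it; z points along the fingers, x is the direction in which the jaws open and shut, and the axes are right-handed (so a half turn about z gives the same grasp; the last joint's range is limited). The gripper opens to 85 mm and grips with 20 to 120 N. Pads are 22 mm wide; open, the fingers measure 114 mm over their backs; the gripper's body (76 mm by 85 mm) begins 54 mm behind the grasp point. The pads swing forward as they close: fully open they stand 13 mm farther back than shut.
Start: joints at [-1.178, 0.241, 0.005, 1.335, 0, 1.571], TCP at [0.191, -0.462, 0.256] pointing down, gripper open.
Joint ranges: [-2.72, 2.72], [-1.05, 1.87], [-1.09, 1.28], [-1.99, 2.15], [-1.42, 1.44], [-3.14, 3.14]. Speed limits (rad/s): [2.79, 2.79, 3.14, 3.14, 3.14, 3.14].

## Interface

Orientations are given as a unit quaternion [x, y, z, w].
In Python, from workcell import bot, imaging, order gives the robot as it stands.
- The arm moves only by the tool carry_out, never from a script. Its argument "moves" is a list of rows, each a list of 5 numbers: the shift along the tool's x, y, z scaled (see below), then the turn about the tool's z scaled (see below), then the opening, from -1 (shut) to 1 (fully open). In form: [[tx, ty, tz, roll, hand], ...]. A call has 1 to 20 rows; each row is the pose to reach, as a shift and turn from the pose commanded when the call began, along the tool's axes at that moment; what a row does not reach only later rows make up. The controller multiplies each number of a shift by 0.1 m and each number of a turn by 90 degrees. A row lasts 1/10 s, in which the tool goes at most 50 mm and 8.59 degrees, less where a joint would pass 70% of its speed; a pose out of reach is approached as far as the arm can. A call with a number of a shift or a turn outside -1 to 1 is refused whole. A call with a gripper value outside its range is refused whole. The fingers move at their own pace and stop on an object; the grip force is fixed at half the most. Time passes only in rows, so rows that repeat a pose let the fingers close. It gives the time, the measured TCP pose, the force and the opening at its end, in the units of the state.
- bot.get_obs(): the state, without advancing time (a new reading comes with each control period).
- imaging.camera(name): name is "scene" or "top"; returns the picture (420x560x3 uint8, red, green, blue); there is no depth.
- imaging.camera_model(name): a dict with "fovy" (degrees; the focal length in pixels is half the picture's height over the tangent of half this angle, whatever the lens; pixels are square), "cx", "cy" (the principal point, pixels), "eye" and "rotation" of the camera in the world. Camera axes: x right, y up, looking along -z (the intrinsics and any distortion apply to the point x, -y, -z); pixel columns grow to the right and rows downward; lengths in m; the calibration is good to about 2 mm. A picture is of the moment at which its call begins. camera_model takes no time and is no camera call.
- order.job_done(): hands the job in, once; it reports no verdict.
The state is a dict: "clock": time; "joint_pos": joint angles; "joint_vel": joint speeds; "tau": joint torques, N m; "eef_pos": TCP position; "tool_rot": TCP orientation; "ft_force": force on the tool from outside, world axes, zero at the start; "ft_torque": the same for the moment, N m; "grip_width": finger opening in m.
Only numpy, scipy, OpenCV 4.12 (cv2) and the standard library are available. Lean on these libraries where they do the work, as an engineer would, in place of code of your own. Each camera call takes 0.05 s, during which the arm holds its last target.

## Task

Two aluminium stage inserts lie on the low black preparation platform. Slide the one with the round hole, flat on the platform all the way, to the platform's open edge (the one without a lip, away from the robot) until about a third of it, some 30 mm, hangs over with its long side parallel to that edge, so that I can pick it up by the overhang. Leave it lying there, and do not disturb the insert with the rectangular window or the grey lens cap.

Things in the scene. Friction and masses are not known exactly. Their poses are not given: they have to be found in the camera images.
- round_insert_center (a point): The insert to move: loose flat aluminium plate, 90 mm (its x) by 110 mm (its y) by 6 mm thick, about 130 g, with a round through hole 40 mm wide in its middle. The point is its centre, half-way up (3 mm above the platform's top). Its long side (y) starts within 15 degrees of parallel to the open edge. It slides with ordinary friction and stops when not pushed.
- slot_insert_center (a point): The insert to leave alone: same aluminium plate, 90 x 110 x 6 mm, with a rectangular through window 26 mm (x) by 78 mm (y) in its middle. The point is its centre, half-way up. It lies beside the round-hole insert, on its left or right.
- open_edge (a point): Midpoint of the fixed platform's open edge, level with its top (50 mm above the bench). x points level outwards over that edge, away from the robot; y along the edge; z up. The black top spans x -300 to 0 mm, y -180 to 180 mm, on a cream body; steel lips 6 mm wide and high stand along its other three sides. Beyond the open edge is only the bench, 50 mm lower.
- lens_cap_center (a point): A loose grey plastic lens cap, 34 mm in diameter and 16 mm high, lying on the platform near its robot-side lip, to leave alone. The point is its centre, half-way up.
Things that resemble listed ones, but are neither listed nor needed, are in the scene too. What is shaped like the part that bears round_insert_center but green or yellow is not meant.

How it is judged:
By the outcome, as a careful person would: the job done as asked, in the order asked, and still so for the second after the job is handed in, with the robot touching nothing.
It also fails if it takes over 32 s, if anything falls off the work surface, if the arm or the gripper's body presses on something with over 40 N, if the wrist force passes 120 N, or if a joint passes its speed limit or range.

## Working session

There is one attempt and no reset: what is moved stays moved. The work goes in short steps, Python scripts to look and compute and a tool call to move; the robot and the scene stay as the last step left them, time stands still between calls to the robot, and variables do not carry over. Pictures are saved under pics/ and viewed, and the job is handed in when it is done.

Besides the shell and the picture viewer there is one more tool, called after "Call:" in YAML: its name, and indented under it one key for each argument. carry_out: Moves the arm, as the interface text tells. Its arguments: {"type":"object","properties":{"moves":{"type":"array","items":{"type":"array","items":{"type":"number","minimum":-1,"maximum":1}}}},"required":["moves"]}

```bash
mkdir -p pics; cat > h.py <<'E'
import numpy as np, cv2
from workcell import bot, imaging, order
E
python3 - <<'E'
from h import *
for n in("scene","top"):
    im=imaging.camera(n); cv2.imwrite(f"pics/{n}0.png",im[:,:,::-1]); print(n,imaging.camera_model(n))
o=bot.get_obs();print({k:np.round(v,3).tolist() for k,v in o.items()})
E
```

```text
scene {'fovy': 43.88291836811125, 'cx': 284.28956549131345, 'cy': 211.41574708580097, 'eye': array([ 1.02708989, -0.45125477,  0.75800955]), 'rotation': array([0.32940974, 0.15683342, 0.42093881, 0.83048361])}
top {'fovy': 57.30815345588399, 'cx': 282.5810048447877, 'cy': 206.68360972758342, 'eye': array([ 0.4118479 , -0.04415852,  0.73052817]), 'rotation': array([-0.0620003 ,  0.04865451,  0.71103799, -0.69872289])}
{'clock': 0.1, 'joint_pos': [-1.178, 0.241, 0.004, 1.335, -0.0, 1.571], 'joint_vel': [0.001, -0.001, 0.004, 0.002, 0.0, -0.001], 'tau': [-0.0, -37.314, 25.301, 0.011, -0.0, -0.0], 'eef_pos': [0.191, -0.461, 0.256], 'tool_rot': [0.831, -0.556, -0.001, -0.001], 'ft_force': [0.026, 0.351, 0.136], 'ft_torque': [0.016, -0.06, -0.01], 'grip_width': 0.085}
```

View pics/scene0.png

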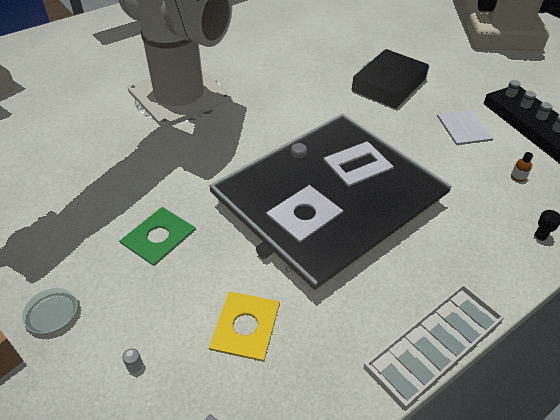

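View pics/top0.png

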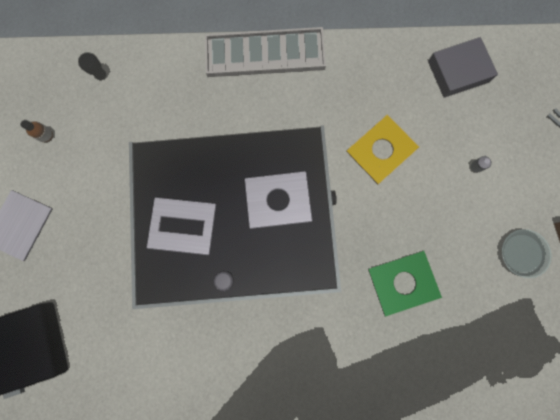

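The top picture shows the round insert at about (278,200) and the slotted one at (182,226). The cap is at (223,281), and the open edge runs along the top from (132,142) to (323,128). Next I measure these.

```bash
cat >> h.py <<'E'
from scipy.spatial.transform import Rotation as R
def ray(n,uv,z):
    m=imaging.camera_model(n); f=210/np.tan(np.radians(m['fovy']/2))
    uv=np.atleast_2d(uv).astype(float)
    d=np.c_[(uv[:,0]-m['cx'])/f,-(uv[:,1]-m['cy'])/f,-np.ones(len(uv))]
    d=R.from_quat(m['rotation']).apply(d); e=m['eye']
    return e+d*((z-e[2])/d[:,2])[:,None]
def proj(n,p):
    m=imaging.camera_model(n); f=210/np.tan(np.radians(m['fovy']/2))
    q=R.from_quat(m['rotation']).inv().apply(np.atleast_2d(p)-m['eye'])
    return np.c_[m['cx']+f*q[:,0]/-q[:,2],m['cy']+f*q[:,1]/q[:,2]]
def inserts(n,im,zt=0.056,poly=None):
    """white regions within platform; returns list of quads on plane"""
    hsv=cv2.cvtColor(im,cv2.COLOR_RGB2HSV); g=im.min(2)
    m=((g>115)&(hsv[:,:,1]<60)).astype(np.uint8)*255
    if poly is not None:
        k=np.zeros_like(m); cv2.fillPoly(k,[np.int32(poly)],255); m&=k
    cs,h=cv2.findContours(m,cv2.RETR_CCOMP,cv2.CHAIN_APPROX_NONE)
    out=[]
    for i,c in enumerate(cs):
        a=cv2.contourArea(c)
        if h[0][i][3]<0 and 1500<a<6000:
            w=ray(n,c[:,0,:],zt)[:,:2]
            r=cv2.minAreaRect(np.float32(w*1000)); 
            j=h[0][i][2]; hole=None
            if j>=0:
                hole=cv2.minAreaRect(np.float32(ray(n,cs[j][:,0,:],zt)[:,:2]*1000))
            out.append((a,r,hole))
    return out
E
python3 - <<'E'
from h import *
np.set_printoptions(precision=4,suppress=True)
T=cv2.imread("pics/top0.png")[:,:,::-1].copy();S=cv2.imread("pics/scene0.png")[:,:,::-1].copy()
pt=[(137,143),(320,131),(331,287),(138,300)]
ps=[(342,122),(444,188),(318,278),(218,190)]
for n,im,p in(("top",T,pt),("scene",S,ps)):
    for r in inserts(n,im,poly=p): print(n,r)
print("edge corners top",ray("top",[(132,142),(323,128)],.05), "lip corners", ray("top",[(336,290),(135,305)],.056))
print("scene edge",ray("scene",[(450,187),(317,285)],.05))
print("cap",ray("top",(223,281),.066),ray("scene",(299,149),.06))
# edge line fit top
g=T.max(2)
for name,im in(("top",T),):
    pts=[]
    for c in range(145,315,5):
        col=g[110:160,c].astype(int); d=np.diff(col); r=110+np.argmin(d)+.5; pts.append((c,r))
    w=ray("top",pts,.05)[:,:2]; 
    P=np.polyfit(w[:,1],w[:,0],1); print("edge x = a*y+b",P,np.degrees(np.arctan(P[0])),np.abs(np.polyval(P,w[:,1])-w[:,0]).max())
E
```

```text
top (3024.0, ((488.3312072753906, 148.4150848388672), (110.55314636230469, 90.25289154052734), 82.9124526977539), ((488.3102722167969, 148.47824096679688), (82.92790985107422, 31.134838104248047), 82.93101501464844))
top (2989.5, ((531.8798828125, -23.623123168945312), (90.78474426269531, 110.55779266357422), 5.691160678863525), ((532.2095336914062, -23.827373504638672), (40.81486511230469, 41.959388732910156), 44.30708312988281))
scene (2104.5, ((533.7330322265625, -23.83429718017578), (90.88158416748047, 110.25467681884766), 5.655691623687744), ((534.1679077148438, -23.89388656616211), (42.66678237915039, 42.5484733581543), 54.242774963378906))
scene (1572.5, ((489.8526611328125, 148.05511474609375), (110.31157684326172, 90.93045806884766), 83.0069580078125), ((489.9393615722656, 146.88575744628906), (81.16092681884766, 32.24386978149414), 82.99014282226562))
edge corners top [[ 0.6464  0.2456  0.05  ]
 [ 0.6653 -0.1092  0.05  ]] lip corners [[ 0.3722 -0.1215  0.056 ]
 [ 0.3521  0.2245  0.056 ]]
scene edge [[ 0.6448  0.2503  0.05  ]
 [ 0.6714 -0.1052  0.05  ]]
cap [[0.3907 0.0712 0.066 ]] [[0.393  0.0723 0.06  ]]
edge x = a*y+b [-0.0678  0.6618] -3.8807827435081212 0.0010368862802231371
```

Both views agree to within 2 mm and the sizes match. The centre is at (0.533,-0.024), 130 mm inside the edge, and the plate is turned about 1.8° from the edge. I'll push its rear long side with the two open fingertips, squared to the edge, for about 115 mm.

Call:
carry_out:
  moves:
    - [-0.35, -0.35, 0, 0.08, 1]
    - [-0.7, -0.7, 0, 0.16, 1]
    - [-1, -1, 0, 0.207, 1]
    - [-1, -1, 0, 0.207, 1]
    - [-1, -1, 0, 0.207, 1]

```text
clock: 0.6
eef_pos: [0.2458, -0.3307, 0.2563]
tool_rot: [0.732, -0.682, 0.0, 0.0]
ft_force: [-0.1, 0.3, 0.4]
grip_width: 0.0854
```

```bash
cat >> h.py <<'E'
def go(tgt):
    o=bot.get_obs(); r=R.from_quat(o['tool_rot']); M=r.as_matrix()
    print("t",o['clock'],"pos",np.round(o['eef_pos'],4),"F",np.round(o['ft_force'],2),"w",o['grip_width'])
    print("xang",np.degrees(np.arctan2(M[1,0],M[0,0])),"delta tool/0.1",np.round(M.T@(np.array(tgt)-o['eef_pos'])/.1,3))
E
python3 -c "
from h import *
go([.462,-.029,.12])"
```

```text
t 0.6 pos [ 0.2458 -0.3307  0.2563] F [-0.09  0.32  0.44] w 0.08541224554095206
xang -85.97267949045995 delta tool/0.1 [-2.858 -2.369  1.361]
```

Call:
carry_out:
  moves:
    - [-0.4, -0.35, 0, 0, 1]
    - [-0.8, -0.7, 0, 0, 1]
    - [-1, -0.85, 0, 0, 1]
    - [-1, -0.85, 0, 0, 1]

```text
clock: 1.0
eef_pos: [0.3251, -0.2246, 0.2562]
tool_rot: [0.732, -0.681, -0.0, -0.0]
ft_force: [0.2, -0.2, -0.1]
grip_width: 0.0857
```

Call:
carry_out:
  moves:
    - [-0.4, -0.35, 0, 0, 1]
    - [-0.8, -0.7, 0, 0, 1]
    - [-1, -0.85, 0, 0, 1]
    - [-1, -0.85, 0, 0, 1]

```text
clock: 1.4
eef_pos: [0.4036, -0.1195, 0.256]
tool_rot: [0.732, -0.682, 0.0, -0.0]
ft_force: [0.5, -1.1, 0.1]
grip_width: 0.0852
```

```bash
python3 -c "
from h import *
go([.462,-.029,.12])"
```

```text
t 1.4 pos [ 0.4036 -0.1195  0.256 ] F [ 0.54 -1.12  0.09] w 0.08520279174407511
xang -85.93347234125727 delta tool/0.1 [-0.861 -0.646  1.36 ]
```

Call:
carry_out:
  moves:
    - [-0.4, -0.3, 0, 0, 1]
    - [-0.8, -0.6, 0.2, 0, 1]
    - [-0.86, -0.65, 0.6, 0, 1]
    - [-0.86, -0.65, 1, 0, 1]
    - [-0.86, -0.65, 1, 0, 1]
    - [-0.86, -0.65, 1, 0, 1]

```text
clock: 2.0
eef_pos: [0.4602, -0.0316, 0.1563]
tool_rot: [0.73, -0.684, -0.001, 0.001]
ft_force: [0.4, 0.9, 0.6]
grip_width: 0.0852
```

Call:
carry_out:
  moves:
    - [0, 0, 0.3, 0, 1]
    - [0, 0, 0.6, 0, 1]
    - [0, 0, 0.6, 0, 1]
    - [0, 0, 0.6, 0, 1]

```text
clock: 2.4
eef_pos: [0.4619, -0.031, 0.0983]
tool_rot: [0.73, -0.683, 0.001, -0.001]
ft_force: [0.0, -0.1, 0.1]
grip_width: 0.0852
```

```bash
python3 - <<'E'
from h import *
go([.462,-.029,.077])
for n in("scene","top"):
    im=imaging.camera(n); cv2.imwrite(f"pics/{n}1.png",im[:,:,::-1])
s=cv2.imread("pics/scene1.png")[100:290,200:450]; cv2.imwrite("pics/scene1z.png",cv2.resize(s,None,fx=3,fy=3))
E
```

```text
t 2.4 pos [ 0.4619 -0.031   0.0983] F [ 0.01 -0.14  0.1 ] w 0.08523015888333879
xang -86.20910021631228 delta tool/0.1 [-0.02  -0.002  0.213]
```

View pics/scene1z.png

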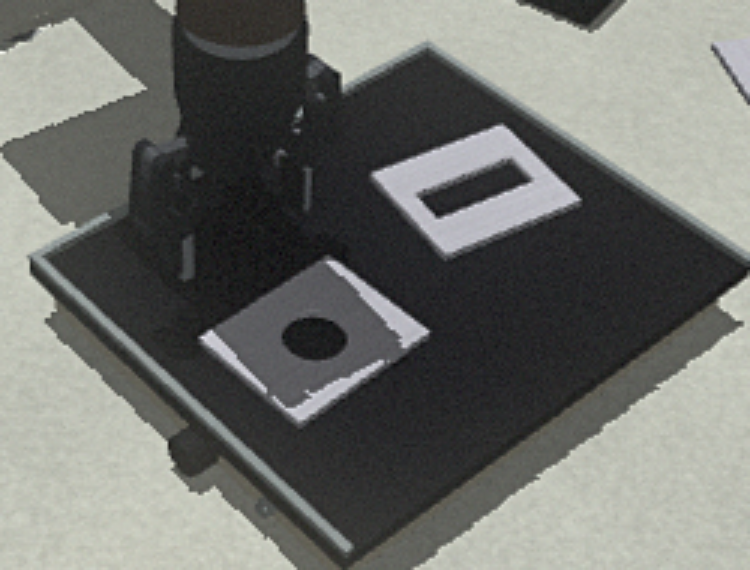

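View pics/top1.png

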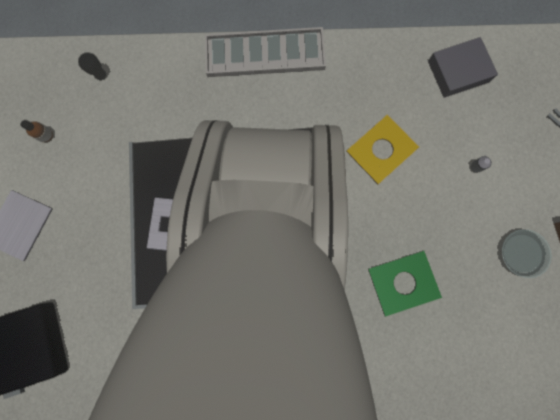

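The fingers hang behind the plate, with the pad tips at about scene pixels (262,193) and (302,170). I'll use those pixels to estimate the tip height when open.

```bash
python3 - <<'E'
from h import *
n=np.array([.9977,.0677,0]);t=np.array([.0677,-.9977,0]);c=np.array([.462,-.031,0])
for s in(.0425,-.0425):
  for d in(12,16,20,25):
    print(s,d,proj("scene",c+s*t+.011*n+[0,0,.0983-d/1000]).round(1))
E
```

```text
0.0425 12 [[264.3 192.4]]
0.0425 16 [[264.3 194. ]]
0.0425 20 [[264.4 195.5]]
0.0425 25 [[264.4 197.4]]
-0.0425 12 [[299.3 172.1]]
-0.0425 16 [[299.2 173.6]]
-0.0425 20 [[299.1 175.2]]
-0.0425 25 [[299.  177.1]]
```

The tips appear to sit about 12 mm ahead of the TCP when open, not 25. I'll descend in small steps and watch the force.

Call:
carry_out:
  moves:
    - [-0.02, 0, 0.1, 0, 1]
    - [-0.02, 0, 0.2, 0, 1]
    - [-0.02, 0, 0.2, 0, 1]
    - [-0.02, 0, 0.2, 0, 1]

```text
clock: 2.9
eef_pos: [0.46, -0.0279, 0.0759]
tool_rot: [0.731, -0.683, -0.001, 0.0]
ft_force: [0.7, 0.8, 0.3]
grip_width: 0.0859
```

Call:
carry_out:
  moves:
    - [0, 0, 0.03, 0, 1]
    - [0, 0, 0.06, 0, 1]
    - [0, 0, 0.06, 0, 1]
    - [0, 0, 0.06, 0, 1]

```text
clock: 3.3
eef_pos: [0.4604, -0.028, 0.0702]
tool_rot: [0.731, -0.683, -0.0, 0.0]
ft_force: [-0.1, 0.3, 0.3]
grip_width: 0.0852
```

Call:
carry_out:
  moves:
    - [0, 0, 0.02, 0, 1]
    - [0, 0, 0.04, 0, 1]
    - [0, 0, 0.04, 0, 1]

```text
clock: 3.6
eef_pos: [0.4603, -0.028, 0.066]
tool_rot: [0.731, -0.683, -0.0, 0.0]
ft_force: [-0.2, -0.5, 0.6]
grip_width: 0.0857
```

Call:
carry_out:
  moves:
    - [0, 0, 0.02, 0, 1]
    - [0, 0, 0.02, 0, 1]

```text
clock: 3.8
eef_pos: [0.4603, -0.028, 0.0641]
tool_rot: [0.731, -0.683, -0.0, 0.0]
ft_force: [-0.2, -0.5, -0.3]
grip_width: 0.0853
```

Call:
carry_out:
  moves:
    - [0, 0, 0.01, 0, 1]
    - [0, 0, 0.01, 0, 1]

```text
clock: 4.0
eef_pos: [0.4605, -0.028, 0.0632]
tool_rot: [0.731, -0.683, -0.0, 0.0]
ft_force: [0.4, 0.0, -1.0]
grip_width: 0.0853
```

Call:
carry_out:
  moves:
    - [0, 0, 0.01, 0, 1]
    - [0, 0, 0.01, 0, 1]

```text
clock: 4.2
eef_pos: [0.4604, -0.028, 0.0622]
tool_rot: [0.731, -0.683, -0.0, 0.0]
ft_force: [-1.0, -0.5, 0.0]
grip_width: 0.0852
```

Call:
carry_out:
  moves:
    - [0, 0, 0.01, 0, 1]
    - [0, 0, 0.01, 0, 1]

```text
clock: 4.4
eef_pos: [0.4606, -0.028, 0.0619]
tool_rot: [0.731, -0.683, 0.0, -0.0]
ft_force: [-1.1, 0.1, 5.1]
grip_width: 0.0854
```

```bash
python3 - <<'E'
from h import *
go([.462,-.029,.06])
im=imaging.camera("scene")[:,:,::-1]; cv2.imwrite("pics/scene2.png",cv2.resize(im[120:260,220:380],None,fx=5,fy=4))
E
```

```text
t 4.4 pos [ 0.4606 -0.028   0.0619] F [-1.11  0.09  5.06] w 0.08537038652010737
xang -86.12461827693988 delta tool/0.1 [ 0.011 -0.014  0.019]
```

View pics/scene2.png

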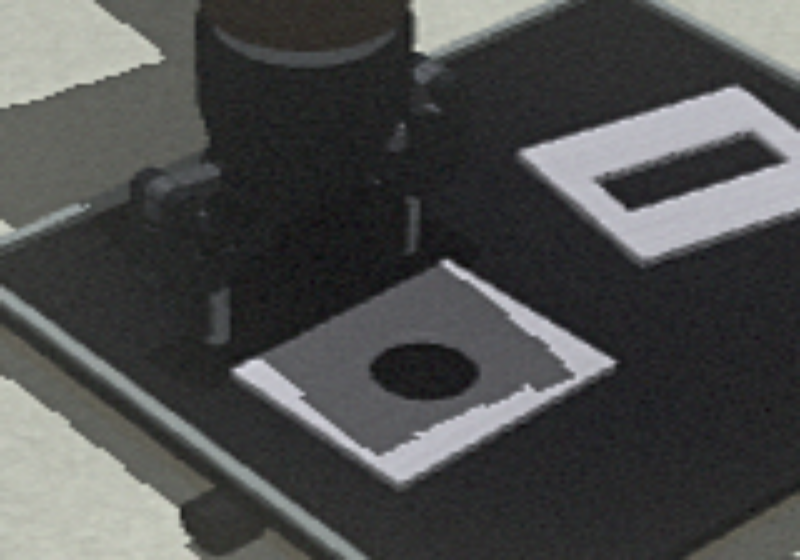

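It touches the platform at TCP z 0.062. I'll lift 2–3 mm and push slowly, stopping short to measure.

Call:
carry_out:
  moves:
    - [0, 0, -0.03, 0, 1]
    - [0, 0, -0.03, 0, 1]

```text
clock: 4.65
eef_pos: [0.4608, -0.0281, 0.0647]
tool_rot: [0.731, -0.683, 0.0, -0.0]
ft_force: [-0.7, 0.7, 0.6]
grip_width: 0.085
```

Call:
carry_out:
  moves:
    - [0, -0.06, 0, 0, 1]
    - [0, -0.11, 0, 0, 1]
    - [0, -0.16, 0, 0, 1]
    - [0, -0.21, 0, 0, 1]
    - [0, -0.26, 0, 0, 1]
    - [0, -0.31, 0, 0, 1]
    - [0, -0.36, 0, 0, 1]
    - [0, -0.41, 0, 0, 1]
    - [0, -0.46, 0, 0, 1]
    - [0, -0.5, 0, 0, 1]
    - [0, -0.5, 0, 0, 1]

```text
clock: 5.75
eef_pos: [0.5113, -0.0246, 0.0644]
tool_rot: [0.731, -0.683, 0.0, -0.0]
ft_force: [-0.4, 0.2, 0.3]
grip_width: 0.0857
```

```bash
python3 - <<'E'
from h import *
go([.462,-.029,.064])
im=imaging.camera("scene")[:,:,::-1]; cv2.imwrite("pics/scene3.png",cv2.resize(im[120:290,220:450],None,fx=3.4,fy=3.4))
E
```

```text
t 5.75 pos [ 0.5113 -0.0246  0.0644] F [-0.35  0.22  0.33] w 0.08565547217781143
xang -86.12037243164662 delta tool/0.1 [0.01  0.494 0.003]
```

View pics/scene3.png

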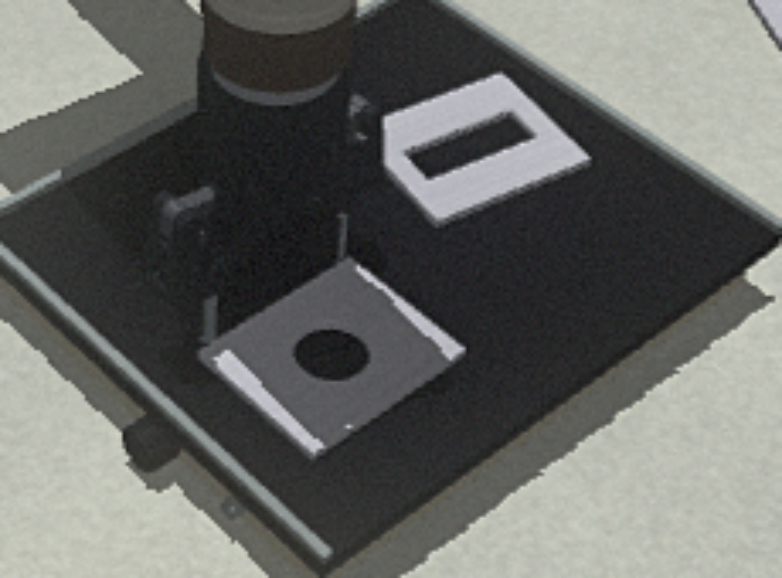

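The plate is squared against both fingertips and has moved. I'll push 70 mm more, then measure.

Call:
carry_out:
  moves:
    - [0, -0.05, 0, 0, 1]
    - [0, -0.1, 0, 0, 1]
    - [0, -0.15, 0, 0, 1]
    - [0, -0.2, 0, 0, 1]
    - [0, -0.25, 0, 0, 1]
    - [0, -0.3, 0, 0, 1]
    - [0, -0.35, 0, 0, 1]
    - [0, -0.4, 0, 0, 1]
    - [0, -0.45, 0, 0, 1]
    - [0, -0.5, 0, 0, 1]
    - [0, -0.55, 0, 0, 1]
    - [0, -0.6, 0, 0, 1]
    - [0, -0.64, 0, 0, 1]
    - [0, -0.67, 0, 0, 1]
    - [0, -0.7, 0, 0, 1]
    - [0, -0.7, 0, 0, 1]

```text
clock: 7.4
eef_pos: [0.5808, -0.0199, 0.0643]
tool_rot: [0.731, -0.683, 0.0, -0.0]
ft_force: [-0.1, -0.3, 0.2]
grip_width: 0.0854
```

```bash
python3 - <<'E'
from h import *
go([.462,-.029,.064])
im=imaging.camera("scene")[:,:,::-1]; cv2.imwrite("pics/scene4raw.png",im);cv2.imwrite("pics/scene4.png",cv2.resize(im[120:290,220:450],None,fx=3.4,fy=3.4))
E
```

```text
t 7.4 pos [ 0.5808 -0.0199  0.0643] F [-0.06 -0.34  0.17] w 0.08539373601014867
xang -86.11908740771369 delta tool/0.1 [0.011 1.191 0.003]
```

View pics/scene4.png

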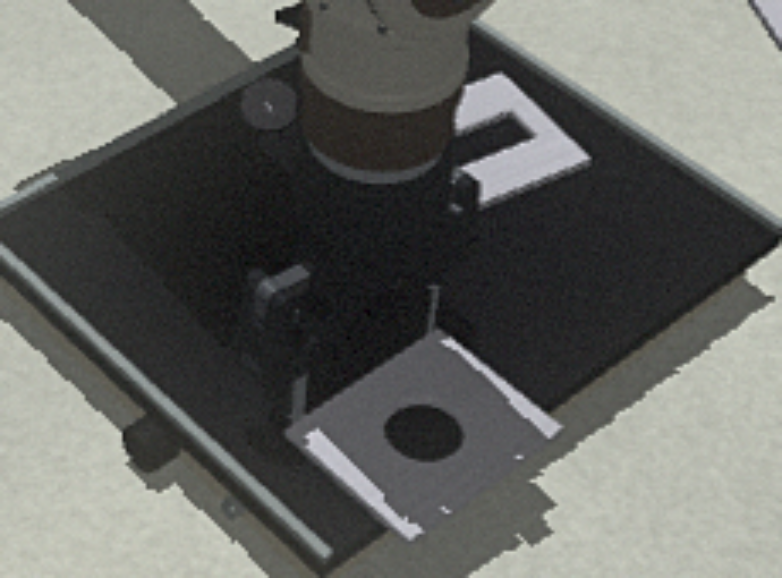

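The picture shows the plate overhanging squarely, with corners at zoomed pixels (437,330), (288,430), (410,540) and (562,428).

```bash
python3 - <<'E'
from h import *
p=np.array([(437,330),(288,430),(410,538),(561,427)])/3.4+[220,120]
w=ray("scene",p,.056)[:,:2]
a=np.radians(3.88);n=np.array([np.cos(a),np.sin(a)])
print(w.round(4)); print("n-dist to edge mm",((w@n-.6618*np.cos(a))*1000).round(1)); print([np.linalg.norm(w[i]-w[i-1]).round(4) for i in range(4)])
# hole
im=cv2.imread("pics/scene4raw.png");g=im.max(2)
k=np.zeros_like(g);cv2.circle(k,(345,247),16,255,-1)
m=((g<60)&(k>0)).astype(np.uint8)
cs,_=cv2.findContours(m,cv2.RETR_EXTERNAL,cv2.CHAIN_APPROX_NONE);c=max(cs,key=cv2.contourArea)
h=ray("scene",c[:,0],.056)[:,:2];r=cv2.minAreaRect(np.float32(h*1000));print(r, np.array(r[0])@n-661.8*np.cos(a))
# edge from scene
E
```

```text
[[ 0.5922  0.0326]
 [ 0.5995 -0.0747]
 [ 0.6868 -0.0683]
 [ 0.6797  0.0397]]
n-dist to edge mm [-67.3 -67.2  20.3  20.5]
[np.float64(0.0878), np.float64(0.1075), np.float64(0.0875), np.float64(0.1082)]
((639.9381713867188, -19.814693450927734), (36.6806640625, 36.015377044677734), 12.397092819213867) -23.152521861454943
```

The centre is 23–26 mm inside the edge, correcting for the offset between the views. It needs about 9–10 mm more.

Call:
carry_out:
  moves:
    - [0, -0.03, 0, 0, 1]
    - [0, -0.06, 0, 0, 1]
    - [0, -0.08, 0, 0, 1]
    - [0, -0.095, 0, 0, 1]
    - [0, -0.095, 0, 0, 1]

```text
clock: 7.95
eef_pos: [0.59, -0.0193, 0.0643]
tool_rot: [0.731, -0.683, 0.0, -0.0]
ft_force: [0.8, -0.4, -0.4]
grip_width: 0.0852
```

Call:
carry_out:
  moves:
    - [0, 0.1, 0, 0, 1]
    - [0, 0.25, 0, 0, 1]
    - [0, 0.25, -0.3, 0, 1]
    - [0, 0.25, -0.7, 0, 1]
    - [0, 0.25, -1, 0, 1]
    - [0, 0.25, -1, 0, 1]

```text
clock: 8.55
eef_pos: [0.5683, -0.0211, 0.1699]
tool_rot: [0.731, -0.683, 0.004, -0.004]
ft_force: [1.6, -0.3, 0.1]
grip_width: 0.0851
```

Call:
carry_out:
  moves:
    - [0.4, 0.3, -0.4, 0, 1]
    - [0.8, 0.6, -0.6, 0, 1]
    - [1, 1, -0.6, 0, 1]
    - [1, 1, -0.6, 0, 1]

```text
clock: 8.95
eef_pos: [0.4687, -0.1298, 0.2249]
tool_rot: [0.729, -0.684, -0.0, 0.001]
ft_force: [1.0, 0.7, -1.3]
grip_width: 0.0856
```

Call:
carry_out:
  moves:
    - [0.4, 0.3, 0, 0, 1]
    - [0.8, 0.6, 0, 0, 1]
    - [1, 0.9, 0, 0, 1]
    - [1, 0.9, 0, 0, 1]

```text
clock: 9.35
eef_pos: [0.3859, -0.235, 0.2234]
tool_rot: [0.729, -0.685, -0.001, 0.001]
ft_force: [0.7, -0.2, -0.7]
grip_width: 0.0854
```

Call:
carry_out:
  moves:
    - [0.4, 0.2, 0, 0, 1]
    - [0.8, 0.4, 0, 0, 1]
    - [1, 0.4, 0, 0, 1]
    - [1, 0.4, 0, 0, 1]

```text
clock: 9.75
eef_pos: [0.3562, -0.3376, 0.2234]
tool_rot: [0.73, -0.684, 0.0, -0.0]
ft_force: [0.1, 0.2, -1.1]
grip_width: 0.0858
```

```bash
python3 - <<'E'
from h import *
go([.25,-.33,.256])
for n in("scene","top"):
    im=imaging.camera(n); cv2.imwrite(f"pics/{n}5.png",im[:,:,::-1])
E
```

```text
t 9.75 pos [ 0.3562 -0.3376  0.2234] F [ 0.07  0.19 -1.08] w 0.08580941568027005
xang -86.27189356956397 delta tool/0.1 [-0.145  1.055 -0.326]
```

View pics/scene5.png

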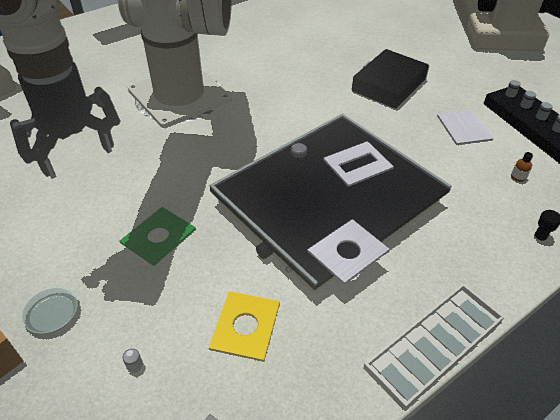

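View pics/top5.png

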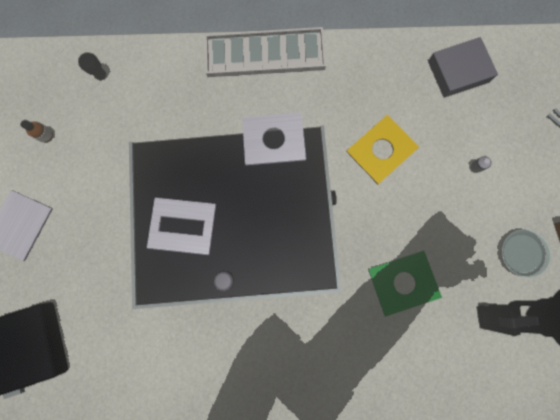

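The insert overhangs the open edge, the slotted insert and cap look unmoved, and the arm is clear. Now I measure the overhang.

```bash
python3 - <<'E'
from h import *
T=cv2.imread("pics/top5.png")[:,:,::-1].copy();S=cv2.imread("pics/scene5.png")[:,:,::-1].copy()
a=np.radians(3.88);n=np.array([np.cos(a),np.sin(a)]);e=661.8*np.cos(a)
print("plate/bench px",T[125,255],T[105,270],S[260,380],S[275,395])
for nm,im,ctr in(("top",T,(274,138)),("scene",S,(348,250))):
    b=im[:,:,2].astype(int)
    # plate: bluish-white vs cream bench
    d=im[:,:,2].astype(int)-im[:,:,0]
    d=cv2.GaussianBlur(d.astype(np.float32),(3,3),0)
    m=((d>-2)&(im.min(2)>115)).astype(np.uint8)
    k=np.zeros_like(m);cv2.circle(k,ctr,48,1,-1);m&=k
    m=cv2.morphologyEx(m,cv2.MORPH_OPEN,np.ones((3,3)))
    cs,h=cv2.findContours(m,cv2.RETR_CCOMP,cv2.CHAIN_APPROX_NONE)
    i=max(range(len(cs)),key=lambda i:cv2.contourArea(cs[i]))
    r=cv2.minAreaRect(np.float32(ray(nm,cs[i][:,0],.056)[:,:2]*1000));print(nm,r,"center n",np.array(r[0])@n-e)
    # hole by darkness
    # fit
    j=h[0][i][2]
    while j>=0:
        if cv2.contourArea(cs[j])>50:
            q=cv2.minAreaRect(np.float32(ray(nm,cs[j][:,0],.056)[:,:2]*1000));print(" hole",q[0],q[1],np.array(q[0])@n-e)
        j=h[0][j][0]
pt=[(137,143),(235,138),(235,290),(138,300)]
for x in inserts("top",T,poly=pt): print("slot",x[1])
print("diff cap/slot",np.abs(T[190:295,140:240].astype(int)-cv2.imread("pics/top0.png")[190:295,140:240,::-1]).max())
E
```

```text
plate/bench px [169 167 173] [169 169 160] [203 206 194] [203 206 194]
top ((645.9656372070312, -17.29397964477539), (90.97635650634766, 110.27458190917969), 4.077669143676758) center n -16.968302020431338
 hole (645.7026977539062, -17.187015533447266) (41.17840576171875, 42.26068115234375) -17.223400862152516
scene ((647.4400634765625, -17.042407989501953), (90.62588500976562, 110.70684814453125), 3.985353946685791) center n -15.480232088584216
 hole (648.2476806640625, -18.0675048828125) (42.11769104003906, 41.810035705566406) -14.74383125331451
slot ((488.14068603515625, 148.40631103515625), (111.11499786376953, 91.00384521484375), 82.91191864013672)
diff cap/slot 15
```

```bash
python3 - <<'E'
import cv2
t=cv2.imread("pics/top5.png")[100:180,225:335]; cv2.imwrite("pics/top5z.png",cv2.resize(t,None,fx=7,fy=7,interpolation=cv2.INTER_CUBIC))
E
```

```text
(no output)
```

View pics/top5z.png

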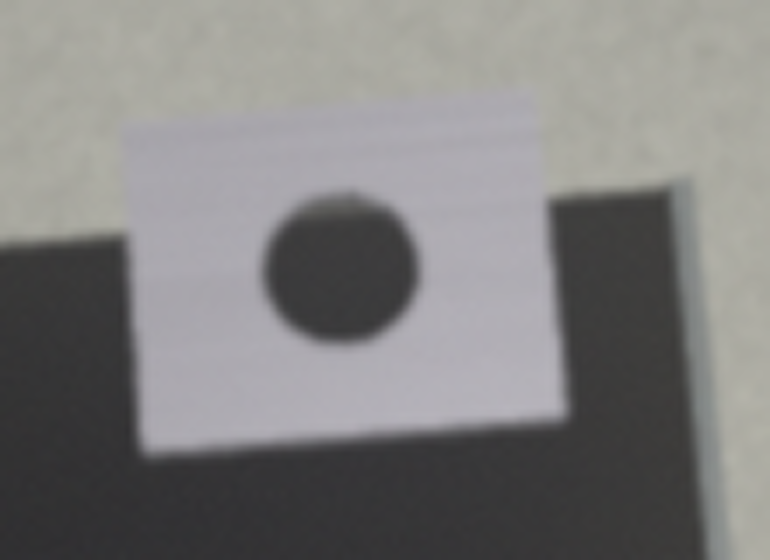

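```bash
python3 -c "
from h import *
print(order.job_done())"
```

```text
the job is handed in; nothing more can be done
None
```

I slid the round-hole insert flat along the platform to the open edge and handed the job in at about 10 s on the clock. I pushed its rear long side with the two open fingertips, holding them 2–3 mm above the platform.

- **Overhang:** it measures about 28 mm from the top view and about 29.5 mm from the scene view, against the 30 mm you asked for. The two cameras disagree by about 1.5 mm, which is within their calibration.
- **Alignment:** the long side is within about 0.2° of parallel to the edge.
- **Other parts:** the slotted insert measured within 0.3 mm of where it started. The picture around it and the lens cap is unchanged apart from noise.
- **Forces:** the highest force I read was about 5 N, when the open fingertips deliberately touched the platform to find its height. They sit about 12 mm ahead of the TCP when open, not the 25 mm given.

The arm was clear and touching nothing at hand-in.

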